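# Show a headlight lamp module to the inspection camera

### The job

Gently draw the lamp module with the orange collar straight up out of its socket in the rack, tip it over and hold it up in front of the inspection camera, with its glass lens facing squarely into the camera's eye, centred, about 12 cm away. Squeeze it with no more than 45 N a finger, do not touch the camera, and leave the other lamps and everything else on the bench where they are. Finish still holding the lamp motionless there in the air; do not put it down or let go at the end.

Things in the scene. Friction and masses are not known exactly. Their poses are not given: they have to be found in the camera images.
- lamp: Lamp module with the ORANGE collar, 0.16-0.26 kg, lens down in one of the rack's three sockets (which one varies). Origin: centre of its glass lens (lower end); z runs from the lens to the head, up while in the rack. Along z: lens 0-9 mm, round barrel 30 mm diameter 8-50 mm, round collar 56 mm diameter 50-56 mm (rests on the rack's top), finned head 56-106 mm, small plug stub to 112 mm.
- lamp_top (a point): Centre of the orange top face of the orange-collared lamp's finned aluminium head, 106 mm from the lens along z. The head is 36 x 36 mm square, 50 mm tall, flat sides along the lamp's x and y axes: grip it here. The lamp is turned up to 0.4 rad about its axis relative to the rack.
- rack: Fixed grey block, 90 (x) x 290 (y) x 60 mm high, yaw +-0.35 rad; origin at the centre of its underside on the bench. Three vertical through-holes, 33 mm diameter, at y = -95, 0, +95 mm (x = 0), hold the lamps loosely, nothing locks them. A lamp in it has its lens 10 mm above the bench and must rise 50 mm for the lens to leave the socket.
- cam: Fixed stand of the inspection camera: dark steel foot 120 (x) x 90 (y) x 12 mm and a post that carries the camera head; origin at the centre of the foot's underside, on the bench; its -x side faces roughly towards the robot.
- cam_head: Camera head: white box 50 x 50 x 55 mm, black lens tube, grey ring light 60 mm diameter. Origin: centre of the camera's front glass (its eye), 130 mm above the bench; z = the way the camera looks, 45 degrees upward and horizontally along the stand's -x. Ring light's face 8 mm, box front 20 mm, box back 75 mm behind the eye (along -z).
- lamp_blue: Lamp module with the same shape as lamp but a BLUE collar; stands in another socket of the same rack. Leave it alone. Origin and axes as lamp.
- lamp_white: Lamp module with the same shape as lamp but a WHITE collar; stands in another socket of the same rack. Leave it alone. Origin and axes as lamp.
- mug: White mug, 80 mm in diameter, 95 mm high; origin under its centre. Leave alone.
- screwdriver: Red-handled screwdriver, about 200 mm long, lying on the bench. Leave alone.
- glue: Blue bottle, 52 mm in diameter, 130 mm high; origin under its centre. Leave alone.
- tape: Yellow ring (empty tape reel), 90 mm in diameter, 25 mm high, lying flat. Leave alone.
Mind the look-alikes: they are no part of the job. What is shaped like the lamp but turquoise is not meant.

How it is judged:
On the way:
1. the orange-collared lamp is drawn clear of its socket: lens at least 15 mm above the rack's top, held in the fingers, still upright (height (world z) of lamp above 0.075 m and contact force between the fingers and lamp above 1 N and contact force between lamp and rack below 0.1 N and angle between lamp's own z axis and vertical below 0.35 rad), for 0.05 s.
At the end, for the whole second after the job is handed in: the lamp is held still by the fingers alone, its axis within 0.25 rad of the camera's line of sight, lens end towards the camera, the lens within 25 mm of that line (each of two axes) and 85 to 155 mm from the camera's eye, touching neither rack nor camera (angle between the z axis of lamp and the z axis of cam_head, either way round below 0.25 rad and x of lamp in the frame of cam_head between -0.025 and 0.025 m and y of lamp in the frame of cam_head between -0.025 and 0.025 m and z of lamp in the frame of cam_head between 0.085 and 0.155 m and z of lamp_top in the frame of cam_head above 0.17 m and height (world z) of lamp above 0.12 m and contact force between the fingers and lamp above 1 N and contact force between lamp and rack below 0.1 N and contact force between lamp and cam below 0.1 N and linear speed of lamp below 0.02 m/s and angular speed of lamp below 0.15 rad/s); the arm keeps its last pose, push and grip.
It fails at once if the lamp is squeezed with clearly more than 45 N a finger (over 110 N summed over the fingers) (contact force between the fingers and lamp above 110 N).
It fails at once if the inspection camera is touched (contact force between cam and anything else above 1 N).
It fails at once if another lamp or a bystander is displaced by more than 15 mm (distance of any of lamp_blue, lamp_white, mug, screwdriver, glue, tape from where it was at the start of the episode above 0.015 m).
It also fails if it takes over 38 s, if anything falls off the work surface, if the arm or the gripper's body presses on something with over 40 N, if the wrist force passes 120 N, or if a joint passes its speed limit or range.

### The arm

A 6-joint arm with a two-finger parallel gripper is mounted at the origin on the work surface. World frame = base frame: x ahead of the robot, y to its left, z up, the work surface at z = 0. Lengths are in m, angles in rad, forces in N, time in s.
With the tool pointing down it reaches from about 0.275 to 0.75 m from the base axis. Payload 10.2 kg.
Tool frame: the origin (TCP) lies on the centre line of the jaws, within the pads' length; the fingertips stand 17 mm ahead of it and the grasp point (between the pads) lies 2 mm behind it; z points along the fingers, y is the direction in which the jaws open and shut (so a half turn about z gives the same grasp; the last joint's range is limited). The gripper opens to 85 mm and grips with 20 to 120 N. Pads are 22 mm wide; open, the fingers measure 114 mm over their backs; the gripper's body (76 mm by 85 mm) begins 54 mm behind the grasp point. The pads swing forward as they close: fully open they stand 13 mm farther back than shut.
Start: joints at [-1.424, 0.313, 1.498, -0, 1.331, -0.223], TCP at [0.19, -0.49, 0.248] pointing down, gripper open.
Joint ranges: [-2.94, 2.94], [-0.97, 2.17], [0.19, 2.56], [-1.23, 4.37], [0.02, 3.11], [-2.88, 2.88]. Speed limits (rad/s): [2.39, 2.39, 3.01, 3.14, 3.14, 3.14].

### API

Orientations are given as a unit quaternion [x, y, z, w].
In Python, from rig import robot gives the robot as it stands. Calls block until the motion is done:
- robot.move_ptp(position, orientation): joint-space move of the TCP to a pose.
- robot.move_straight(position, rotation=None, max_speed=0.15, until_force=None): straight line of the TCP; rotation=None keeps the orientation; max_speed is the mean speed in m/s. With until_force (N) it stops when the force on the tool has changed by that much, and returns True; else False.
- robot.move_joints(angles): joint-space move.
- robot.grip(opening, grasp_force=None): opening from 0.0 (shut) to 1.0 (fully open); grasp_force is the grip in N (None keeps the last); returns when the fingers have stopped.
- robot.sleep(seconds).
- robot.solve_ik(position, orientation): joint angles nearest the present ones, or None.
- robot.read_state(): the state.
- robot.snapshot(name): name is "side" or "top" or "wrist"; returns a dict with "pixels" (384x512x3 uint8, red, green, blue), "z_map" (384x512 float32, m along the optical axis (not along the pixel's ray), 0 where there is no reading), "fovy" (degrees; the focal length in pixels is half the picture's height over the tangent of half this angle, whatever the lens; pixels are square), "cx", "cy" (the principal point, pixels), "R" (3x3) and "t" (3): a world point X has camera coordinates R X + t; the wrist camera has in their place "tool_from_camera" (4x4, takes a point from camera to tool coordinates, whose origin is the TCP and whose axes are the flange's). Camera axes: x right, y down, z forward; pixel columns grow to the right and rows downward; lengths in m; the calibration is good to about 2 mm. The wrist camera is an equidistant fisheye: a pixel r from the principal point sees the ray r / f radians off the axis. A picture is of the moment at which its call begins: read the wrist's pose just before it.
A pose or a line that the arm cannot do raises robot.Unreachable and nothing moves.
- robot.sign_off(): hands the job in, once; it reports no verdict.
The state is a dict: "time": time; "joint_pos": joint angles; "qd": joint speeds; "joint_torque": joint torques, N m; "ee_pos": TCP position; "eef_rot": TCP orientation; "force": force on the tool from outside, world axes, zero at the start; "torque": the same for the moment, N m; "opening": opening from 0.0 (shut) to 1.0 (fully open).
Only numpy, scipy, OpenCV 4.12 (cv2) and the standard library are available. Lean on these libraries where they do the work, as an engineer would, in place of code of your own. Each camera call takes 0.05 s, during which the arm holds its last target.

## Working session

There is one attempt and no reset: what is moved stays moved. The work goes in short steps, each a Python script; the robot and the scene stay as the last script left them, time stands still between calls to the robot, and variables do not carry over. Pictures are saved under pics/ and viewed, and the job is handed in when it is done.

```bash
ls; mkdir -p pics
python3 - <<'E'
from rig import robot
import cv2,numpy as np,pickle
print(robot.read_state())
for n in ["side","top","wrist"]:
    s=robot.snapshot(n); pickle.dump(s,open(n+'.pkl','wb'))
    cv2.imwrite(f'pics/{n}0.png',s['pixels'][:,:,::-1])
    print(n,s['fovy'],s['cx'],s['cy'],s.get('R'),s.get('t'),s.get('tool_from_camera'))
E
```

```text
pics
{'time': 0.0, 'joint_pos': array([-1.42439586e+00,  3.13485072e-01,  1.49846338e+00, -3.38888727e-06,
        1.33099555e+00, -2.23388781e-01]), 'qd': array([-0.0009722 , -0.00030937,  0.000386  ,  0.00142193,  0.00037441,
       -0.00054364]), 'joint_torque': array([ 6.50095553e-04, -4.12261248e+01, -2.59745032e+01, -1.40197139e-04,
        4.06917301e-03,  7.16358471e-06]), 'ee_pos': array([ 0.18970205, -0.48926831,  0.24770722]), 'eef_rot': array([ 9.82955330e-01,  1.83843310e-01,  2.43587501e-05, -6.75240390e-04]), 'force': array([ 0.66439863,  0.03552661, -1.04366946]), 'torque': array([-0.03850198, -0.01047502, -0.03919816]), 'opening': 1.0014283297791307}
side 52.93693235503635 253.59181729663467 192.94106201532273 [[-0.9544606  -0.29751555  0.02212381]
 [-0.19051326  0.55075737 -0.81263215]
 [ 0.22958585 -0.77984025 -0.58235687]] [0.5003149  0.18777523 1.25410929] None
top 42.88491368663906 252.80525295731354 186.26308342326388 [[-3.88419988e-04 -9.99922710e-01 -1.24267217e-02]
 [-9.96421618e-01  1.43731994e-03 -8.45097206e-02]
 [ 8.45210500e-02  1.23494289e-02 -9.96345163e-01]] [1.35474711e-04 5.35968719e-01 1.74793813e+00] None
wrist 65.70646984690485 259.66506384545005 193.8250946318175 None None [[-1.03334757e-03 -9.55093657e-01 -2.96302276e-01  7.54526716e-02]
 [ 9.99999455e-01 -9.43701632e-04 -4.45570544e-04  4.96357851e-04]
 [ 1.45940658e-04 -2.96302575e-01  9.55094112e-01 -1.24947314e-01]
 [ 0.00000000e+00  0.00000000e+00  0.00000000e+00  1.00000000e+00]]
```

View pics/side0.png

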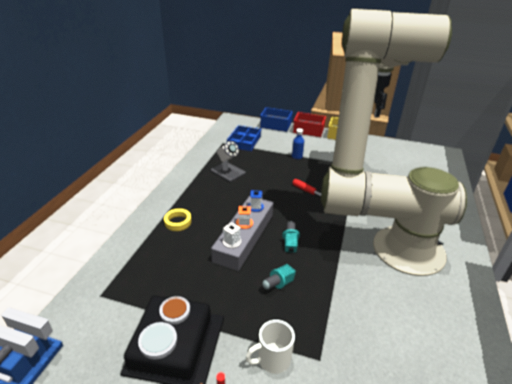

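View pics/top0.png

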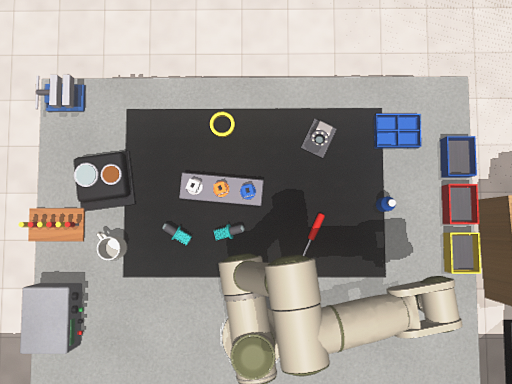

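View pics/wrist0.png

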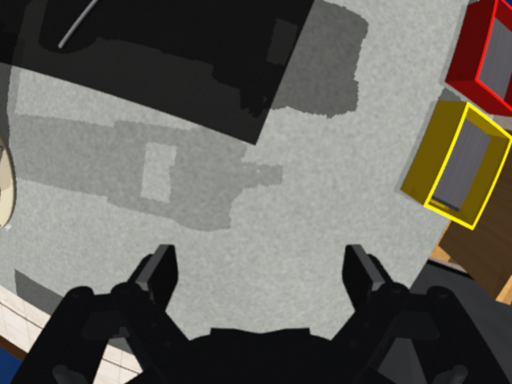

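The side view shows the rack with the orange lamp in the middle socket (245,215). The top view shows the rack at (222,188) with the orange head at (221,188), and the camera stand at (320,137). The wrist view sees only bench. I'll do coarse localisation first.

```bash
cat > h.py <<'E'
import numpy as np,cv2,pickle
from scipy.spatial.transform import Rotation as Rot
def f_of(s): return s['pixels'].shape[0]/2/np.tan(np.radians(s['fovy'])/2)
def cam_pose(s):
    "world_from_cam R,t"
    if 'R' in s and s.get('R') is not None: return s['R'].T,-s['R'].T@s['t']
    T=np.eye(4);T[:3,:3]=Rot.from_quat(s['rot']).as_matrix();T[:3,3]=s['pos']
    M=T@s['tool_from_camera'];return M[:3,:3],M[:3,3]
def fish(s): return s.get('tool_from_camera') is not None
def rays(s,uv):
    uv=np.atleast_2d(uv).astype(float);f=f_of(s)
    d=(uv-[s['cx'],s['cy']])/f
    if fish(s):
        r=np.linalg.norm(d,axis=1)+1e-12
        v=np.c_[d*(np.sin(r)/r)[:,None],np.cos(r)]
    else: v=np.c_[d,np.ones(len(d))]
    return v
def on_plane(s,uv,z):
    R,t=cam_pose(s);w=rays(s,uv)@R.T
    return t+w*((z-t[2])/w[:,2])[:,None]
def depth_pts(s,uv):
    R,t=cam_pose(s);v=rays(s,uv);uv=np.atleast_2d(uv).astype(int)
    z=s['z_map'][uv[:,1],uv[:,0]]
    return (v/v[:,2:]*z[:,None])@R.T+t
def proj(s,X):
    R,t=cam_pose(s);c=(np.atleast_2d(X)-t)@R;f=f_of(s)
    if fish(s):
        rho=np.linalg.norm(c[:,:2],axis=1)+1e-12;th=np.arctan2(rho,c[:,2]);p=c[:,:2]*(f*th/rho)[:,None]
    else: p=c[:,:2]/c[:,2:]*f
    return p+[s['cx'],s['cy']]
def snap(robot,n,fn):
    st=robot.read_state();s=dict(robot.snapshot(n));s['pos']=st['ee_pos'];s['rot']=st['eef_rot']
    cv2.imwrite(f'pics/{fn}.png',s['pixels'][:,:,::-1]);pickle.dump(s,open(fn+'.pkl','wb'));return s
E
python3 - <<'E'
from h import *
s=pickle.load(open('top.pkl','rb'))
R,t=cam_pose(s);print(t)
hsv=cv2.cvtColor(s['pixels'],cv2.COLOR_RGB2HSV)
sub=np.zeros(hsv.shape[:2],bool);sub[170:205,175:270]=1
m=sub&(hsv[...,0]>5)&(hsv[...,0]<20)&(hsv[...,1]>120)
uv=np.argwhere(m)[:,::-1];print(len(uv),uv.mean(0),on_plane(s,uv.mean(0),.116),depth_pts(s,uv)[:,2].round(3).max())
g=np.zeros(hsv.shape[:2],bool);g[165:215,170:275]=1
zs=np.argwhere(g)[:,::-1];P=depth_pts(s,zs)
k=(P[:,2]>.045)&(P[:,2]<.07)
print('rack',cv2.minAreaRect(P[k][:,:2].astype(np.float32)))
g=np.zeros(hsv.shape[:2],bool);g[110:165,290:345]=1
zs=np.argwhere(g)[:,::-1];P=depth_pts(s,zs)
k=(P[:,2]>.006)&(P[:,2]<.02);print('foot',cv2.minAreaRect(P[k][:,:2].astype(np.float32)))
k=P[:,2]>.09;print(P[k].round(3)[::6])
E
```

```text
[ 0.38631331 -0.02222093  1.78684595]
163 [220.66871166 188.25766871] [[0.52134209 0.10879274 0.116     ]] 0.128
rack ((0.5236050486564636, 0.11382162570953369), (0.2906814515590668, 0.09114045649766922), 84.7221450805664)
foot ((0.7192814350128174, -0.23566916584968567), (0.1986680030822754, 0.20129700005054474), 89.939208984375)
[[ 0.386 -0.022  1.787]
 [ 0.754 -0.24   0.101]
 [ 0.752 -0.247  0.097]
 [ 0.747 -0.243  0.103]
 [ 0.741 -0.231  0.116]
 [ 0.743 -0.253  0.105]
 [ 0.737 -0.231  0.117]
 [ 0.739 -0.253  0.105]
 [ 0.73  -0.222  0.134]
 [ 0.733 -0.244  0.118]
 [ 0.735 -0.266  0.11 ]
 [ 0.728 -0.229  0.127]
 [ 0.73  -0.251  0.115]
 [ 0.732 -0.274  0.105]
 [ 0.724 -0.236  0.13 ]
 [ 0.727 -0.258  0.115]
 [ 0.72  -0.218  0.132]
 [ 0.719 -0.239  0.133]
 [ 0.722 -0.261  0.121]
 [ 0.715 -0.221  0.139]
 [ 0.713 -0.24   0.147]
 [ 0.717 -0.263  0.127]
 [ 0.711 -0.217  0.141]
 [ 0.711 -0.238  0.139]
 [ 0.713 -0.259  0.131]
 [ 0.708 -0.217  0.14 ]
 [ 0.706 -0.237  0.147]
 [ 0.71  -0.259  0.13 ]
 [ 0.707 -0.219  0.128]
 [ 0.704 -0.238  0.139]
 [ 0.706 -0.259  0.131]
 [ 0.704 -0.215  0.125]
 [ 0.702 -0.235  0.135]
 [ 0.701 -0.255  0.139]
 [ 0.7   -0.215  0.128]
 [ 0.697 -0.234  0.142]
 [ 0.697 -0.254  0.141]
 [ 0.695 -0.214  0.134]
 [ 0.693 -0.234  0.143]
 [ 0.694 -0.254  0.14 ]
 [ 0.692 -0.215  0.132]
 [ 0.691 -0.234  0.139]
 [ 0.692 -0.255  0.133]
 [ 0.689 -0.215  0.127]
 [ 0.689 -0.235  0.131]
 [ 0.688 -0.255  0.135]
 [ 0.687 -0.219  0.122]
 [ 0.684 -0.238  0.136]
 [ 0.685 -0.206  0.112]
 [ 0.682 -0.225  0.129]
 [ 0.684 -0.247  0.119]
 [ 0.682 -0.214  0.11 ]
 [ 0.68  -0.233  0.123]
 [ 0.678 -0.252  0.132]
 [ 0.677 -0.23   0.117]
 [ 0.679 -0.252  0.11 ]
 [ 0.676 -0.232  0.103]
 [ 0.674 -0.251  0.114]
 [ 0.67  -0.24   0.119]]
```

Run:
```python
from h import *
t=pickle.load(open('top.pkl','rb'))['pixels'];s=pickle.load(open('side.pkl','rb'))['pixels']
a=cv2.resize(t[105:210,170:350],(720,420),interpolation=cv2.INTER_CUBIC)
cv2.imwrite('pics/topc.png',a[:,:,::-1])
a=cv2.resize(s[120:270,150:310],(640,600),interpolation=cv2.INTER_CUBIC)
cv2.imwrite('pics/sidec.png',a[:,:,::-1])
```

```text
(no output)
```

View pics/topc.png

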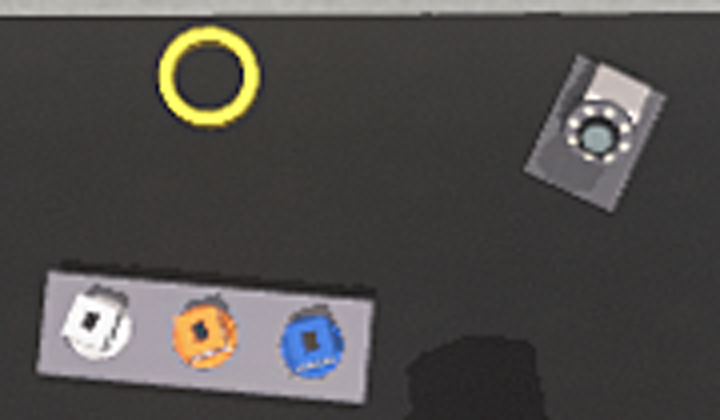

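View pics/sidec.png

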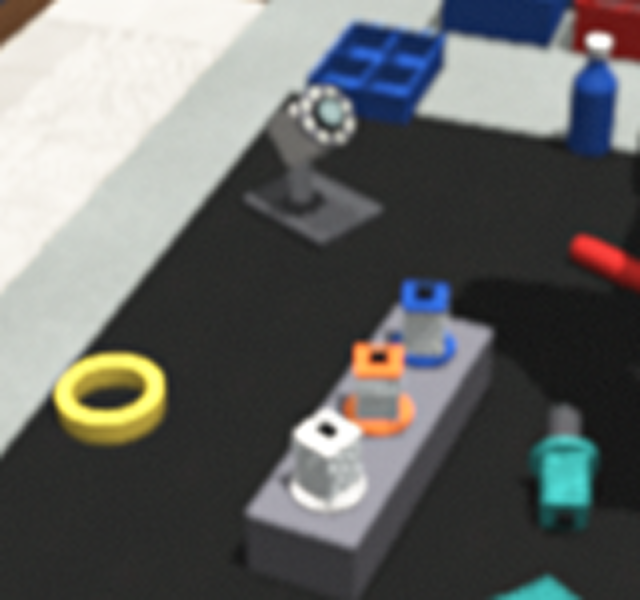

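Run:
```python
from rig import robot
from h import *
def down(yaw): # tool x at angle yaw, z down
    c,s=np.cos(yaw),np.sin(yaw);return Rot.from_matrix(np.array([[c,s,0],[s,-c,0],[0,0,-1]])).as_quat()
for yaw in [-np.pi/2-.09,np.pi/2-.09]:
    for p in [(.52,.112,.30),(.52,.112,.106)]:
        q=robot.solve_ik(p,down(yaw));print(yaw,p,None if q is None else q.round(2))
psi=np.arctan2(.43,-.9)
n=np.array([np.cos(psi),np.sin(psi),1])/2**.5
eye=np.array([.69,-.235,.13]);z=-n
for a in np.radians(range(0,360,45)):
    h=np.array([-n[1],n[0],0]);h/=np.linalg.norm(h);v=np.cross(z,h)
    x=np.cos(a)*h+np.sin(a)*v;M=np.c_[x,np.cross(z,x),z]
    q=robot.solve_ik(eye+.204*n,Rot.from_matrix(M).as_quat());print(a,x.round(2),None if q is None else q.round(2))
```

```text
-1.6607963267948966 (0.52, 0.112, 0.3) None
-1.6607963267948966 (0.52, 0.112, 0.106) None
1.4807963267948965 (0.52, 0.112, 0.3) [-0.01  0.3   1.38 -0.    1.46  0.08]
1.4807963267948965 (0.52, 0.112, 0.106) [-0.01  0.48  1.65 -0.    1.01  0.08]
0.0 [-0.43 -0.9   0.  ] None
0.7853981633974483 [-0.76 -0.42 -0.5 ] [-0.52  0.12  1.86  0.14  0.38 -2.54]
1.5707963267948966 [-0.64  0.3  -0.71] [-0.52  0.12  1.86  0.14  0.38 -1.76]
2.356194490192345 [-0.15  0.85 -0.5 ] [-0.52  0.12  1.86  0.14  0.38 -0.97]
3.141592653589793 [ 0.43  0.9  -0.  ] [-0.52  0.12  1.86  0.14  0.38 -0.19]
3.9269908169872414 [0.76 0.42 0.5 ] [-0.52  0.12  1.86  0.14  0.38  0.6 ]
4.71238898038469 [ 0.64 -0.3   0.71] [-0.52  0.12  1.86  0.14  0.38  1.38]
5.497787143782138 [ 0.15 -0.85  0.5 ] [-0.52  0.12  1.86  0.14  0.38  2.17]
```

```bash
cat >> h.py <<'E'
def down(yaw):
    c,s=np.cos(yaw),np.sin(yaw);return Rot.from_matrix(np.array([[c,s,0],[s,-c,0],[0,0,-1]])).as_quat()
E
python3 - <<'E'
from rig import robot
from h import *
robot.move_ptp([.62,-.16,.38],down(1.2));robot.sleep(.2)
snap(robot,'wrist','w1')
robot.move_ptp([.52,.09,.30],down(1.48));robot.sleep(.2)
snap(robot,'wrist','w2')
print(robot.read_state()['time'],robot.read_state()['ee_pos'])
E
```

```text
3.7417 [0.52043564 0.08931834 0.29999108]
```

View pics/w1.png

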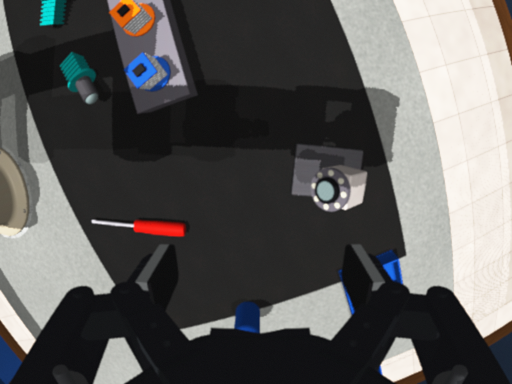

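View pics/w2.png

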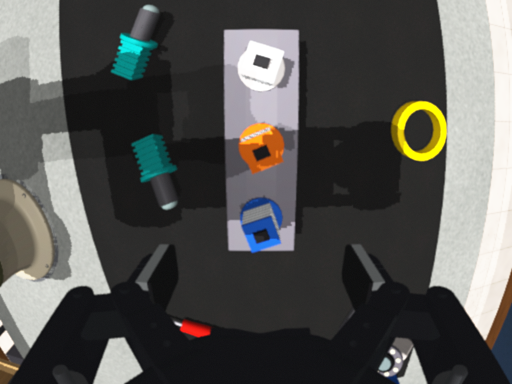

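The w1 view shows the camera eye (teal glass) at about (324,190), with the foot corners at (293,195), (298,145) and (363,152). The w2 view shows the orange head at about (262,152), in the middle socket.

Run:
```python
from h import *
s=pickle.load(open('w2.pkl','rb'));hsv=cv2.cvtColor(s['pixels'],cv2.COLOR_RGB2HSV)
m=(hsv[...,0]>5)&(hsv[...,0]<20)&(hsv[...,1]>120)
m[:110]=0;m[180:]=0;m[:,:225]=0;m[:,300:]=0
sub=np.zeros_like(m);sub[118:182,232:292]=1
uv=np.argwhere(sub)[:,::-1];P=depth_pts(s,uv)
k=(P[:,2]>.111)&(P[:,2]<.122)
print('top',k.sum(),np.median(P[k],0),cv2.minAreaRect(P[k][:,:2].astype(np.float32)))
uvk=uv[k];W=on_plane(s,uvk,.116);print(cv2.minAreaRect(W[:,:2].astype(np.float32)),W.mean(0))
vis=s['pixels'].copy();vis[uvk[:,1],uvk[:,0]]=[0,255,0]
c1=cv2.resize(vis[110:190,220:305],(640,600),interpolation=cv2.INTER_NEAREST)
# rack
uv=np.argwhere(np.ones_like(m))[:,::-1];uv=uv[(uv[:,1]<260)&(uv[:,0]>210)&(uv[:,0]<310)];P=depth_pts(s,uv)
k=(P[:,2]>.052)&(P[:,2]<.063);print('rack',cv2.minAreaRect(P[k][:,:2].astype(np.float32)),np.median(P[k],0))
cv2.imwrite('pics/c1.png',c1[:,:,::-1])
s=pickle.load(open('w1.pkl','rb'))
c=cv2.resize(s['pixels'][135:225,280:380],(800,720)[:2],interpolation=cv2.INTER_CUBIC)[:600]
cv2.imwrite('pics/c2.png',c[:,:,::-1])
```

```text
top 1126 [0.52412073 0.11530346 0.11542278] ((0.5239090919494629, 0.11417799443006516), (0.03654206916689873, 0.03653150051832199), 16.830116271972656)
((0.5239213109016418, 0.11433323472738266), (0.036428797990083694, 0.03685980662703514), 16.8311824798584) [0.52409154 0.11481615 0.116     ]
rack ((0.5240561962127686, 0.11367224901914597), (0.2901313900947571, 0.09093669801950455), 84.66229248046875) [0.52651021 0.13928522 0.05929436]
```

View pics/c1.png

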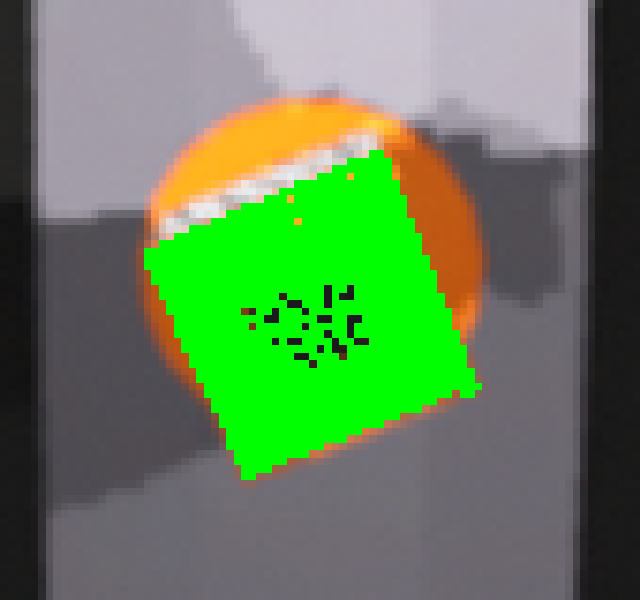

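View pics/c2.png

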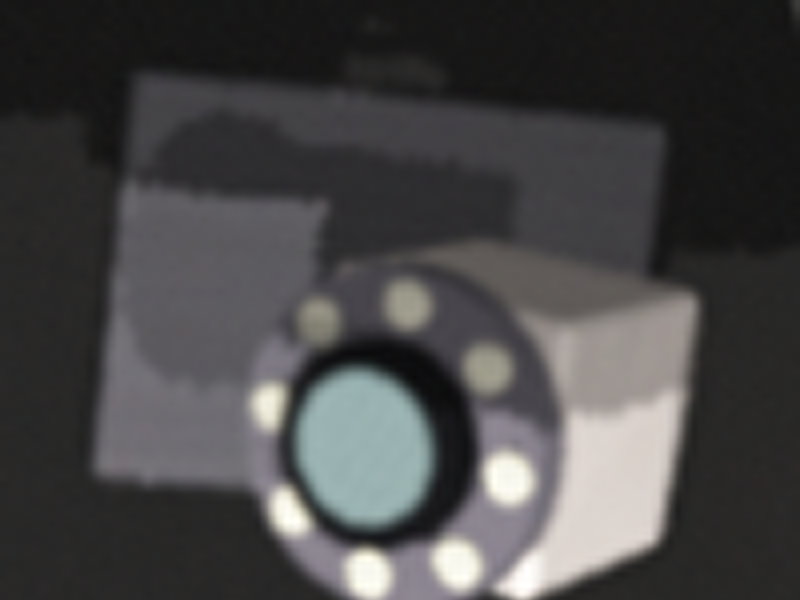

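Run:
```python
from h import *
s=pickle.load(open('w1.pkl','rb'))
off=np.array([280,135]);C=np.array([[135,75],[663,125],[95,472]])/8+off-.5
W=on_plane(s,C,.012);print(W)
a=W[1]-W[0];b=W[2]-W[0];print(np.linalg.norm(a),np.linalg.norm(b),np.degrees(np.arctan2(a[1],a[0])),np.degrees(np.arctan2(-b[0],b[1])),
 'center',(W[1]+W[2])/2)
g=np.array([367,447])/8+off-.5
print('eye',on_plane(s,g,.13))
hsv=cv2.cvtColor(s['pixels'],cv2.COLOR_RGB2HSV)
m=(hsv[...,0]>75)&(hsv[...,0]<105)&(hsv[...,1]>35)&(hsv[...,2]>90);m[:170]=0;m[215:]=0;m[:,:305]=0;m[:,350:]=0
uv=np.argwhere(m)[:,::-1];P=depth_pts(s,uv);print(len(uv),uv.mean(0),np.median(P,0),on_plane(s,uv.mean(0),.13))
c=P.mean(0);_,sv,vt=np.linalg.svd(P-c);print('glass normal',vt[2],sv)
t=pickle.load(open('top.pkl','rb'))
hsv=cv2.cvtColor(t['pixels'],cv2.COLOR_RGB2HSV)
m=(hsv[...,0]>75)&(hsv[...,0]<105)&(hsv[...,1]>35)&(hsv[...,2]>90);m[:130]=0;m[148:]=0;m[:,:312]=0;m[:,328:]=0
uv=np.argwhere(m)[:,::-1];print(len(uv),uv.mean(0),on_plane(t,uv.mean(0),.13),np.median(depth_pts(t,uv),0))
```

```text
[[ 0.68046738 -0.17386085  0.012     ]
 [ 0.78669606 -0.22391356  0.012     ]
 [ 0.64306057 -0.25252359  0.012     ]]
0.1174300064143666 0.08710394299250292 -25.228822928584833 154.567318140224 center [ 0.71487831 -0.23821857  0.012     ]
eye [[ 0.68837757 -0.22640938  0.13      ]]
145 [324.91724138 190.45517241] [ 0.68728286 -0.22559719  0.13003572] [[ 0.68775445 -0.22628699  0.13      ]]
glass normal [ 0.96041905 -0.21524943  0.17681327] [0.88140639 0.08903723 0.07162422]
0 [nan nan] [[nan nan nan]] [nan nan nan]<stdin>:16: RuntimeWarning: Mean of empty slice.
  ret = um.true_divide(
  return _methods._mean(a, axis=axis, dtype=dtype,
```

Run:
```python
from rig import robot
from h import *
q=down(np.radians(106.83))
robot.move_ptp([.524,.114,.20],q)
robot.move_straight([.524,.114,.090],max_speed=.12,until_force=8)
print(robot.read_state()['ee_pos'],robot.read_state()['force'])
robot.grip(0.0,35)
st=robot.read_state();print(st['time'],st['opening'],st['ee_pos'],st['force'])
s=snap(robot,'wrist','w3')
```

```text
[0.52449784 0.1139701  0.09083961] [ 0.33320324 -0.23491423  0.51702266]
5.8083 0.4163195439636627 [0.52416303 0.11401072 0.0902915 ] [-0.09718649  0.24112882  3.3419621 ]
```

View pics/w3.png

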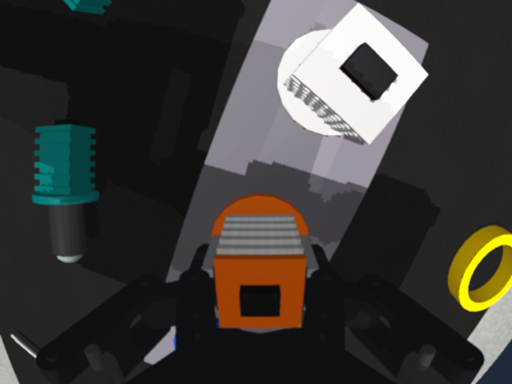

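The wrist view shows the orange head (260,290) square between the pads. The opening of 0.416 (about 35 mm) matches the 36 mm head, so I'll draw it up.

Run:
```python
from rig import robot
from h import *
robot.move_straight([.524,.114,.165],max_speed=.08)
robot.move_straight([.524,.114,.29],max_speed=.15)
robot.sleep(.15)
st=robot.read_state();print(st['time'],st['opening'],st['ee_pos'],st['force'])
snap(robot,'wrist','w4');snap(robot,'side','s4')
s=pickle.load(open('s4.pkl','rb'))['pixels'];cv2.imwrite('pics/s4c.png',cv2.resize(s[120:270,150:350],(800,600),interpolation=cv2.INTER_CUBIC)[:,:,::-1])
```

```text
8.0833 0.41630395616476673 [0.52377275 0.11397664 0.28912671] [ 0.90831502  0.52519242 -1.58399432]
```

View pics/w4.png

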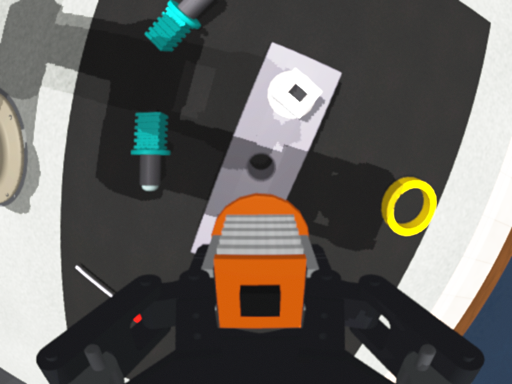

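View pics/s4c.png

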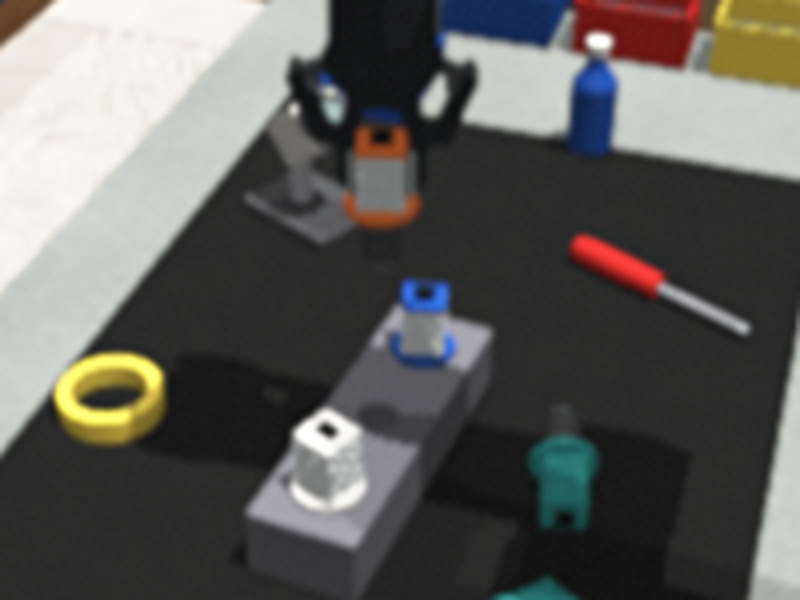

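The lamp is out of the socket, upright, and hasn't slipped: it sits at the same wrist pixels as before. The empty hole is visible at (262,165). Next I'll tip it.

Run:
```python
from rig import robot
from h import *
psi=np.radians(154.7);eye=np.array([.688,-.2263,.13])
n=np.array([np.cos(psi),np.sin(psi),1])/2**.5;z=-n
x=np.array([np.sin(psi),-np.cos(psi),0]);M=np.c_[x,np.cross(z,x),z];q=Rot.from_matrix(M).as_quat()
p1=eye+.28*n;p2=eye+.20*n
print(p1,p2,robot.solve_ik(p1,q),robot.solve_ik(p2,q))
robot.move_ptp(p1,q)
robot.move_straight(p2,max_speed=.06)
robot.sleep(.4)
st=robot.read_state();print(st['time'],st['opening'],st['ee_pos']-p2,(Rot.from_quat(st['eef_rot']).inv()*Rot.from_quat(q)).magnitude(),st['force'])
snap(robot,'wrist','w5');s=snap(robot,'side','s5')['pixels'];t=snap(robot,'top','t5')['pixels']
cv2.imwrite('pics/s5c.png',cv2.resize(s[100:220,170:330],(800,600),interpolation=cv2.INTER_CUBIC)[:,:,::-1])
cv2.imwrite('pics/t5c.png',cv2.resize(t[100:210,180:350],(800,518),interpolation=cv2.INTER_CUBIC)[:,:,::-1])
```

```text
[ 0.50900079 -0.14168746  0.3279899 ] [ 0.56014342 -0.16586247  0.27142136] [-0.51869031 -0.06551178  1.90403446  0.10952736  0.52175322 -0.14963623] [-0.50783072  0.12441417  1.86404223  0.12928255  0.3716635  -0.16743296]
11.075 0.4204759966562809 [-1.60153111e-05  4.18629100e-06  3.99739411e-05] 5.8664947660571177e-05 [-0.69988224 -0.25297774 -2.57869706]
```

View pics/w5.png

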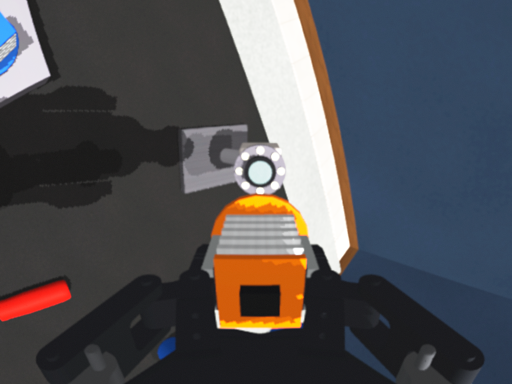

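View pics/s5c.png

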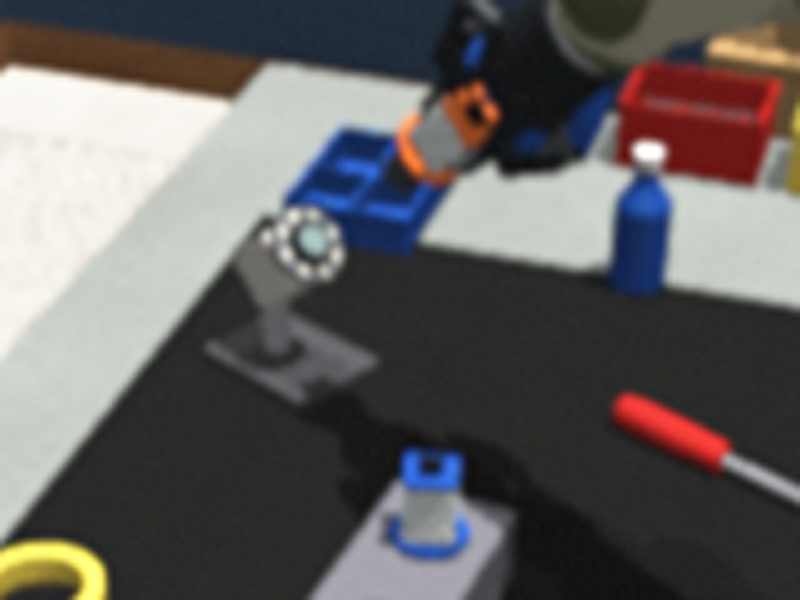

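View pics/t5c.png

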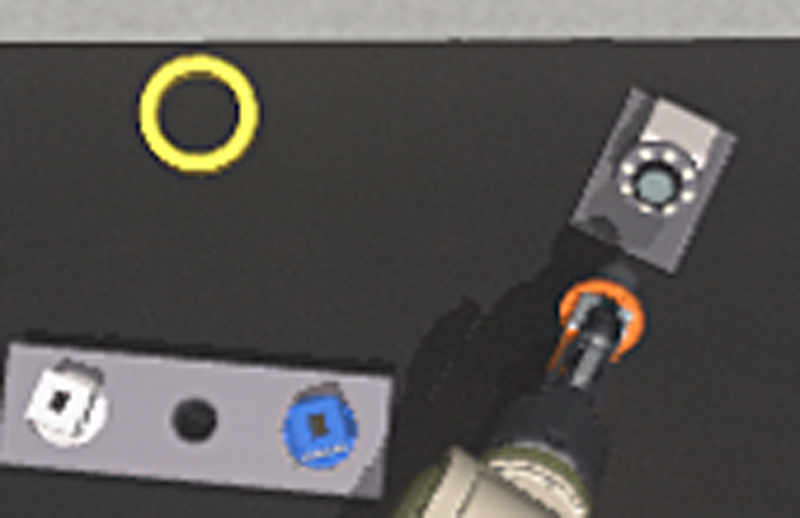

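Run:
```python
from h import *
psi=np.radians(154.7);eye=np.array([.688,-.2263,.13])
n=np.array([np.cos(psi),np.sin(psi),1])/2**.5
w=pickle.load(open('w5.pkl','rb'))
def glass(s,c,r=12):
    m=np.zeros(s['pixels'].shape[:2],np.uint8);hsv=cv2.cvtColor(s['pixels'],cv2.COLOR_RGB2HSV)
    y,x=c[1],c[0];m[y-r:y+r,x-r:x+r]=((hsv[...,0]>75)&(hsv[...,0]<105)&(hsv[...,1]>20)&(hsv[...,2]>120))[y-r:y+r,x-r:x+r]
    k,l,st,ce=cv2.connectedComponentsWithStats(m);i=1+st[1:,4].argmax();return ce[i],st[i,4]
c,a=glass(w,(260,172));print('glass',c,a,'predicted',proj(w,eye))
R,t=cam_pose(w);d=(rays(w,c)@R.T)[0];t_=((eye-t)@n)/(d@n);E=t+d*t_
T=Rot.from_quat(w['rot']).as_matrix()
print('eye offset in tool frame',(T.T@(E-w['pos'])), E)
m=(w['z_map']>0);yy,xx=np.mgrid[:384,:512]
k=((xx-c[0])**2+(yy-c[1])**2<8**2);P=depth_pts(w,np.c_[xx[k],yy[k]]);print('depth eye',np.median(P,0),(T.T@(np.median(P,0)-w['pos'])))
# lamp top + collar in tool frame from wrist, w4 vs w5
for nme in ['w3','w4','w5']:
    s=pickle.load(open(nme+'.pkl','rb'));hsv=cv2.cvtColor(s['pixels'],cv2.COLOR_RGB2HSV)
    mm=(hsv[...,0]>3)&(hsv[...,0]<25)&(hsv[...,1]>120);mm[:262]=0;mm[332:]=0;mm[:,:205]=0;mm[:,318:]=0
    uv=np.argwhere(mm)[:,::-1];P=(depth_pts(s,uv)-s['pos'])@Rot.from_quat(s['rot']).as_matrix()
    k=abs(P[:,2])<.05;P=P[k];co=np.linalg.lstsq(np.c_[P[:,:2],np.ones(len(P))],P[:,2],rcond=None)[0]
    print(nme,len(P),np.median(P,0),'slopes',co,cv2.minAreaRect(P[:,:2].astype(np.float32)))
```

```text
glass [258.89147287 172.28682171] 129 predicted [[260.01906401 171.79254937]]
eye offset in tool frame [-0.00056516 -0.00129079  0.20003971] [ 0.68694856 -0.22643185  0.12910576]
depth eye [ 0.6868019  -0.22641653  0.12898957] [-0.00061399 -0.00147133  0.20002347]
w3 4694 [ 4.29981255e-03 -7.25819474e-05 -2.50477781e-02] slopes [-0.01707172 -0.0068374  -0.02505609] ((-0.02145306020975113, -0.0029406677931547165), (0.08080849051475525, 0.04068420082330704), 7.874573707580566)
w4 4668 [ 0.00416283 -0.00044186 -0.02502432] slopes [ 0.00096626 -0.0007801  -0.02509691] ((-0.0009328369051218033, -0.00019411183893680573), (0.03860874101519585, 0.03709888085722923), 89.82478332519531)
w5 4655 [ 0.00420805 -0.00021521 -0.02514376] slopes [ 0.00413854  0.00228302 -0.02519119] ((-0.0009428225457668304, -0.00011293217539787292), (0.03611195459961891, 0.03920351713895798), 0.08493029326200485)
```

Run:
```python
from rig import robot
st=robot.read_state();print(st['time'],abs(st['qd']).max(),st['opening'])
print(robot.sign_off())
```

```text
11.225 0.0023473099231005943 0.41817470747310265
the job is handed in; nothing more can be done
None
```

I drew the orange-collared lamp straight up out of the middle socket with the grip set to 35 N. I then tipped it 45° and handed the job in at 11.2 s, still holding it in front of the inspection camera.

**Alignment:** The last wrist-camera check put the camera's eye within about 1.5 mm of the tool axis. The lens works out at about 119 mm from the eye, and the lamp showed no visible slip or tilt in the fingers (under 0.01 rad).

**Stillness:** The arm was still at hand-in (joint speeds about 0.002 rad/s).

**Bystanders:** The last top, side and wrist views showed the other two lamps, tape, screwdriver, glue bottle and camera stand apparently undisturbed. I judged this by eye and did not measure it. The mug was not in those close-ups, but the arm did not go near it.

**Failed or disagreeing checks:**
- My attempts to get the eye's position from the top view and the camera's line of sight from glass depth points were unusable. The line of sight rests on the stand's foot edges, which measured about 3 mm short of the stated sizes, and on the stated 45° upward tilt.
- A head-tilt fit taken while the lamp was still in the rack was spoiled by stray points, but later fits were clean.
- I had no direct reading of finger force or of contact with the camera.

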